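Unpin the air hammer and snap it into the tool rack

ROBOT

A 6-joint arm with a two-finger parallel gripper is mounted at the origin on the work surface. World frame = base frame: x ahead of the robot, y to its left, z up, the work surface at z = 0. Lengths are in m, angles in rad, forces in N, time in s.
With the tool pointing down it reaches from about 0.275 to 0.75 m from the base axis. Payload 10.2 kg.
Tool frame: the origin (TCP) lies midway between the tips of the shut fingers; the grasp point (between the pads) lies 19 mm behind it (env.hold_point_z is the distance from the TCP to the grasp point, in m); z points along the fingers, y is the line along which they close (so a half turn about z gives the same grasp; the last joint's range is limited). The gripper opens to 85 mm and grips with 20 to 120 N. Pads are 22 mm wide; open, the fingers measure 114 mm over their backs; the gripper's body (76 mm by 85 mm) begins 54 mm behind the grasp point. The pads swing forward as they close: fully open they stand 13 mm farther back than shut.
Start: joints at [-0.223, 0.313, 1.498, -0, 1.331, -0.223], TCP at [0.525, -0, 0.231] pointing down, gripper open.
Joint ranges: [-2.94, 2.94], [-0.97, 2.17], [0.19, 2.56], [-1.23, 4.37], [0.02, 3.11], [-2.88, 2.88]. Speed limits (rad/s): [2.39, 2.39, 3.01, 3.14, 3.14, 3.14].

INTERFACE

Orientations are given as a unit quaternion [x, y, z, w].
In Python, from bench import env, kinematics, monitor, eyes, job gives the robot as it stands. The module is installed in compiled form; this text tells all that it offers. Calls block until the motion is done:
- env.reach(position, orientation): joint-space move of the TCP to a pose.
- env.movel(position, velocity=0.15, frame=None, guard=None): straight line of the TCP; frame=None keeps the orientation; velocity is the mean speed in m/s. With guard (N) it stops when the force on the tool has changed by that much, and returns True; else False.
- env.set_joints(angles): joint-space move.
- env.release() and env.close_gripper(effort=None): open the fingers fully, or close them until they stop; effort is the grip in N (None keeps the last).
- env.hold(seconds).
- kinematics.ik(position, orientation): joint angles nearest the present ones, or None.
- monitor.sense(): the state.
- eyes.grab_frame(name): name is "scene" or "side" or "wrist"; returns a dict with "frame" (400x640x3 uint8, red, green, blue), "mtx" (3x3 intrinsics, pixels), "view" (4x4, takes a point from world to camera coordinates). Camera axes: x right, y down, z forward; pixel columns grow to the right and rows downward; lengths in m; the calibration is good to about 2 mm. A picture is of the moment at which its call begins. There is no depth.
A pose or a line that the arm cannot do raises env.MotionError and nothing moves.
- job.hand_in(): hands the job in; it is judged then, once.
The state is a dict: "clock": time; "joints": joint angles; "qvel": joint speeds; "joint_efforts": joint torques, N m; "position": TCP position; "ee_rot": TCP orientation; "contact_force": force on the tool from outside, world axes, zero at the start; "ft_torque": the same for the moment, N m; "finger_gap": opening from 0.0 (shut) to 1.0 (fully open); "gripper_force": force on a finger pad.
Only numpy, scipy, OpenCV 4.12 (cv2) and the standard library are available. Lean on these libraries where they do the work, as an engineer would, in place of code of your own. Each camera call takes 0.05 s, during which the arm holds its last target. There are 200 camera calls.

TASK

The carving air hammer is locked in its cradle by a hitch clip: pull the clip sideways out of the cross-drilled pin and lay it flat in the blue tray. Then lift the hammer out, push it down into the empty pair of spring clips on the rack, its red sleeve midway between them and either end first, until it snaps fully home, and stop pushing there without ramming it. Leave the hammer clipped in, let go of everything, and do not shove the other things on the bench.

Things in the scene. Friction and masses are not known exactly. Their poses are not given: they have to be found in the camera images.
- hammer: air hammer, 0.2 to 0.4 kg: aluminium barrel 26 mm in diameter, 150 mm long, red sleeve (36 mm long) round its middle: grip there. Origin on the axis at mid-length; x points along the barrel to the thin shank (12 mm thick, ends at x = 120 mm). At -x a flat eye plate 42 x 42 x 6 mm with a 21 mm square hole at x = -97 mm. Starts level, axis 50 mm above the bench, eye over the pin
- cradle: fixed grey base 200 x 64 x 12 mm under the hammer, two wooden U-rests at x = -40 and +40 mm (16 mm long, 44 mm wide, tops 50 mm above the bench) and an upright steel pin, 15 mm square, at x = -97 mm. Origin under the barrel's middle at bench height; x points to the hammer's shank. Once unpinned the hammer lifts straight up
- pin_hole (a point): middle of the 7.5 mm cross hole through the pin, 55 mm above the bench; the hole runs along the cradle's y axis. The pin's top is 11 mm higher; lift the hammer at least 20 mm to clear it
- hitch_clip: looped spring clip (R-clip), 30 g, level: yellow loop 28 mm wide (x), 34 mm long (y), 8 mm thick, origin at its centre; two wire legs run along +y. The straight leg (4.5 mm thick, x = +6 mm, ends at y = 73 mm) goes through the pin, which stands at y = 43 mm; the other passes beside it. Grip the loop across its width, pull 50 mm or more along -y; only friction holds it
- clip_middle (a point): middle of the hitch clip's length, 28 mm from the loop's centre along the clip's +y. At the start the clip lies square to the hammer, its y axis opposite to the cradle's, 55 mm above the bench, with free space below the loop down to the bench or the cradle's 12 mm base
- tray: fixed blue open tray 140 x 130 mm (x, y), 24 mm high, walls 4 mm
- tray_in (a point): centre of the tray's inner floor, which lies about 4 mm above the bench
- rack: fixed plywood board 150 x 270 x 12 mm carrying three clip stations side by side along its y axis, 85 mm apart; two hold other tools (26 mm thick, no higher than the hammer in its place), one is empty
- station: the empty station: green plate 120 x 60 mm, top 20 mm above the bench, with two pairs of springy steel jaws at x = -45 and +45 mm (each 14 mm long in x); the fingers fit between the pairs. x is the way the barrel lies; origin under its centre, 12 mm above the bench
- pads: the two black rubber pads (14 x 24 mm) at the bottom of the empty station, under the jaws, on which the barrel comes to rest; moving together, they give up to 4 mm, starting at 8 N and fully down at 24 N
- seat (a point): where the hammer's origin comes when fully home in the empty station, 52 mm above the bench. The barrel meets the lips with its axis about 23 mm above this point; resistance to the hand peaks at 8 to 14 N some 15 mm above it, falls away below 10 mm, and from 5 mm above it the jaws draw the barrel home on to the pads by themselves
- brush_pot: open aluminium pot of brushes, 76 mm across, 110 mm tall (brushes to 165 mm); bystander, origin under its centre
- tin: small red-labelled tin, 44 mm across, 55 mm tall, standing near the cradle; bystander
- stone: terracotta bar 100 x 36 x 30 mm lying beside the cradle, on the side away from the hitch clip's loop; bystander
- jar: white jar 68 mm across, 100 mm tall; bystander
- mallet: hammer 240 mm long lying on the bench; bystander
Not all that is in view belongs to the job. There is more than one size of the hammer; the one meant has the size given above.

How it is judged:
On the way, in this order (a step that is already met when the one before it is completed fails the run):
1. the hitch clip is out of the pin (distance between clip_middle and pin_hole above 0.065 m), for 0.1 s.
2. the hammer is under the hand as it goes through the jaws' lips (pushed in, not dropped in) (horizontal distance between hammer and seat below 0.015 m and z of hammer in the frame of seat between 0.008 and 0.018 m and contact force between the fingers and hammer above 1 N).
3. the hammer is snapped home in the empty station (horizontal distance between hammer and seat below 0.012 m and z of hammer in the frame of seat between -0.006 and 0.004 m and angle between the x axis of hammer and the x axis of station, either way round below 0.08 rad), for 0.2 s.
At the end, for the whole second after the job is handed in: Hammer at rest and home: origin within 12 mm of the seat point in plan, 6 mm below to 4 mm above it, barrel within 0.08 rad of the station's x axis (either way round). Hitch clip at rest in the tray: its middle within 50 mm of the tray's centre in plan, under 18 mm above its floor (all of step 3 and horizontal distance between clip_middle and tray_in below 0.05 m and z of clip_middle in the frame of tray_in below 0.018 m and linear speed of each of hammer, hitch_clip below 0.02 m/s); the robot touches nothing.
It fails at once if the hammer is rammed into the station (more than 35 N on its rubber pads) (contact force between hammer and pads above 35 N).
It fails at once if another thing on the bench is shoved by more than 30 mm (distance of any of brush_pot, tin, stone, jar, mallet from where it was at the start of the episode above 0.03 m).
It also fails if it takes over 64 s, if anything falls off the work surface, if the arm or the gripper's body presses on something with over 40 N, if the wrist force passes 120 N, or if a joint passes its speed limit or range.

## Working session

There is one attempt and no reset: what is moved stays moved. The work goes in short steps, each a Python script; the robot and the scene stay as the last script left them, time stands still between calls to the robot, and variables do not carry over. Pictures are saved under pics/ and viewed, at most 10 in all, crops included, and the job is handed in when it is done.

```bash
mkdir -p pics; cat > h.py <<'E'
import numpy as np, cv2
from bench import env, kinematics, monitor, eyes, job
def save(f,n): cv2.imwrite('pics/'+n,cv2.cvtColor(f,cv2.COLOR_RGB2BGR))
def ray(g,u,v):
    R=g['view'][:3,:3];t=g['view'][:3,3]
    d=R.T@np.linalg.inv(g['mtx'])@np.array([u,v,1.]);return -R.T@t,d
def on(g,uv,z):
    o,d=ray(g,*uv);return (o+d*(z-o[2])/d[2])
def px(g,p):
    c=g['view'][:3,:3]@np.asarray(p,float)+g['view'][:3,3];q=g['mtx']@c;return q[:2]/q[2]
def quat(yaw): # tool down, tool y axis (closing) rotated by yaw from world -y... tool x = (cos,sin,0)
    from scipy.spatial.transform import Rotation as R
    c,s=np.cos(yaw),np.sin(yaw)
    return R.from_matrix(np.array([[c,s,0],[s,-c,0],[0,0,-1]])).as_quat()
E
python3 - <<'E'
from h import *
import pickle
G={n:eyes.grab_frame(n) for n in ('scene','side','wrist')}
pickle.dump(G,open('g0.pkl','wb'))
for n in G:
    save(G[n]['frame'],n+'0.png');print(n,np.round(np.linalg.inv(G[n]['view'])[:3,3],3),G[n]['mtx'][0,0])
print(monitor.sense())
E
```

```text
scene [1.031 0.627 1.22 ] 428.9686360752058
side [0.334 1.487 1.143] 476.2847296401907
wrist [0.526 0.082 0.373] 359.03876753845685
{'clock': 0.15, 'joints': array([-2.23398522e-01,  3.13300318e-01,  1.49826779e+00, -2.04145163e-05,
        1.33100480e+00, -2.23417724e-01]), 'qvel': array([-0.00127742, -0.00243279, -0.00286892, -0.00088299,  0.00200655,
        0.00037739]), 'joint_efforts': array([ 1.79854873e-03, -4.12368500e+01, -2.59796566e+01, -1.57318855e-04,
        3.17765021e-03, -3.62555340e-05]), 'position': array([5.24800458e-01, 2.87522869e-05, 2.30875399e-01]), 'ee_rot': array([ 7.07098190e-01,  7.07115203e-01, -2.69564370e-04, -4.09461735e-04]), 'contact_force': array([-0.4064534 , -0.61147509,  0.57657242]), 'ft_torque': array([-0.02245198, -0.0085903 ,  0.03504727]), 'gripper_force': 0.0, 'finger_gap': 0.9990229186313333}
```

View pics/scene0.png

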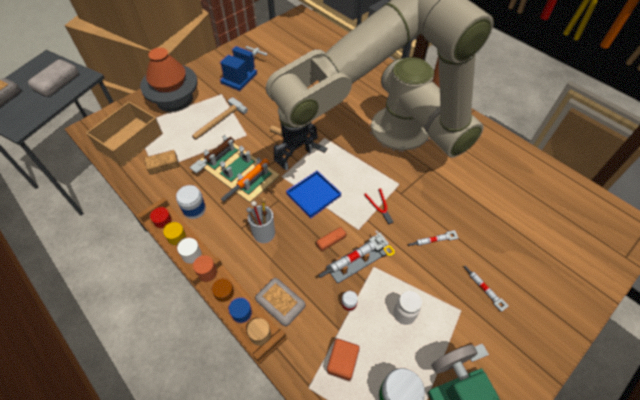

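View pics/side0.png

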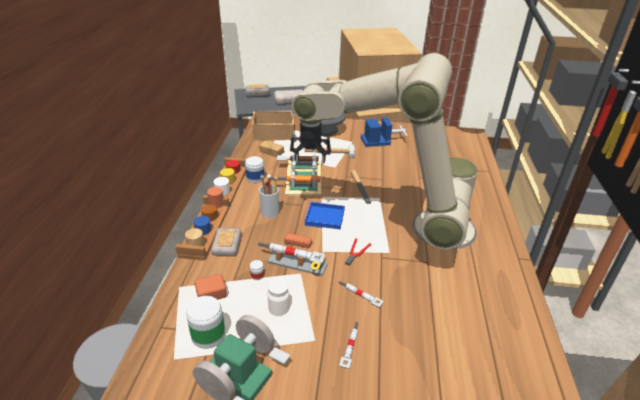

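The scene view shows three red-sleeved hammers: one in the cradle at about (355,258), and two smaller loose ones at (433,239) and (485,288). The cradled one, with the yellow loop at (389,251), fits the description. The tray is at (314,194) and the rack at (238,170). I'll check this in one close crop sheet.

```bash
python3 - <<'E'
from h import *
import pickle
G=pickle.load(open('g0.pkl','rb'))
def crop(n,x,y,w,h): return cv2.resize(G[n]['frame'][y:y+h,x:x+w],(400,300),interpolation=cv2.INTER_CUBIC)
im=np.vstack([np.hstack([crop('scene',312,225,100,75),crop('scene',190,130,100,75)]),np.hstack([crop('side',250,225,100,75),crop('side',262,140,80,60)])])
save(im,'crop0.png')
for n,z in (('scene',0.05),('side',0.05)):
    g=G[n]; hsv=cv2.cvtColor(g['frame'],cv2.COLOR_RGB2HSV)
    for name,lo,hi in (('yellow',(24,150,120),(34,255,255)),('blue',(105,150,60),(125,255,255)),('green',(60,60,30),(90,255,200))):
        m=cv2.inRange(hsv,lo,hi);k,l,s,c=cv2.connectedComponentsWithStats(m)
        for i in range(1,k):
            if s[i,4]>12: print(n,name,np.round(c[i],1),s[i],np.round(on(g,c[i],{'yellow':.055,'blue':.01,'green':.02}[name]),3))
E
```

```text
scene yellow [389.6 250.6] [384 246  10  10  31] [0.46  0.34  0.055]
scene blue [237.8  68.5] [222  47  34  43 945] [ 0.251 -0.7    0.01 ]
scene blue [313.1 193.6] [ 287  172   53   45 1264] [0.464 0.005 0.01 ]
scene blue [194.3 210.8] [183 203  21  13 101] [ 0.801 -0.218  0.01 ]
scene blue [239.8 309.6] [230 299  20  23 362] [0.898 0.158 0.01 ]
scene green [222.7 158.1] [208 149  29  20 129] [ 0.6  -0.33  0.02]
scene green [237.7 167.3] [221 157  33  24 266] [ 0.586 -0.259  0.02 ]
scene green [256.9 182. ] [243 172  28  21 147] [ 0.577 -0.161  0.02 ]
scene green [465.5 388.6] [ 429  369   70   31 1339] [0.601 0.728 0.02 ]
scene green [381.  394.5] [380 387   4  13  30] [0.771 0.589 0.02 ]
side yellow [226.5 171.6] [221 169  12   6  62] [ 0.904 -0.181  0.055]
side yellow [314.9 265.2] [311 262   9   7  30] [0.459 0.337 0.055]
side blue [377.1 132.6] [362 118  29  27 529] [ 0.271 -0.735  0.01 ]
side blue [253.6 174.6] [247 172  16   6  60] [ 0.804 -0.244  0.01 ]
side blue [324.5 215.2] [306 203  38  25 751] [0.462 0.003 0.01 ]
side blue [202.3 223.2] [194 217  15  16 157] [0.917 0.122 0.01 ]
side green [303.8 166.4] [296 165  16   4  50] [ 0.593 -0.331  0.02 ]
side green [303.7 173. ] [296 172  16   3  47] [ 0.585 -0.276  0.02 ]
side green [302.3 187.7] [290 186  27   4  87] [ 0.574 -0.16   0.02 ]
side green [207.7 334.1] [189 319  35  25 451] [0.734 0.632 0.02 ]
side green [241.8 366. ] [ 211  335   60   65 2032] [0.61  0.723 0.02 ]
```

View pics/crop0.png

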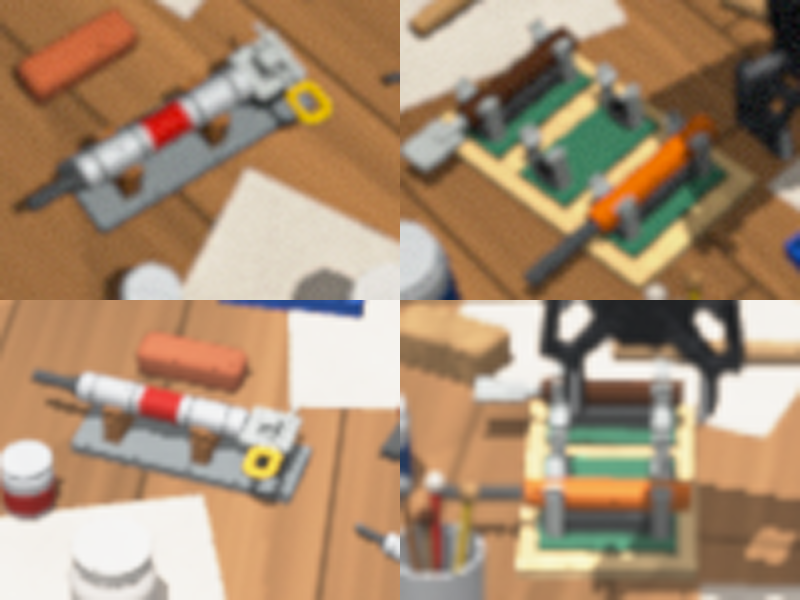

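The crops confirm it: the hammer with the yellow clip sits in the cradle with its shank away from the robot and the loop on the +y side. The empty station is the rack's middle one, near (0.586,-0.25). Next I'll measure the rack and the cradle from the wrist camera.

```bash
python3 - <<'E'
from h import *
import pickle
G={}
t0=monitor.sense()['clock']
for n,p in (('rack',(0.585,-0.33,0.30)),('crad',(0.53,0.21,0.30))):
    env.reach(p,quat(np.pi/2)); env.hold(0.2); G[n]=eyes.grab_frame('wrist')
    print(n,np.round(np.linalg.inv(G[n]['view']),3).tolist(),monitor.sense()['clock'],np.round(monitor.sense()['joints'],2))
pickle.dump(G,open('g1.pkl','wb'))
im=np.hstack([cv2.resize(G[n]['frame'],(400,250)) for n in G])
save(G['rack']['frame'],'rack1.png');save(G['crad']['frame'],'crad1.png')
E
```

```text
rack [[1.0, 0.0, 0.001, 0.586], [0.001, -0.949, -0.316, -0.247], [0.001, 0.316, -0.949, 0.442], [0.0, 0.0, 0.0, 1.0]] 1.6917 [-0.69  0.64  0.83  0.    1.67 -0.69]
crad [[1.0, -0.002, 0.0, 0.531], [-0.001, -0.949, -0.316, 0.292], [0.001, 0.316, -0.949, 0.442], [0.0, 0.0, 0.0, 1.0]] 3.9 [0.17 0.38 1.23 0.   1.53 0.17]
```

View pics/rack1.png

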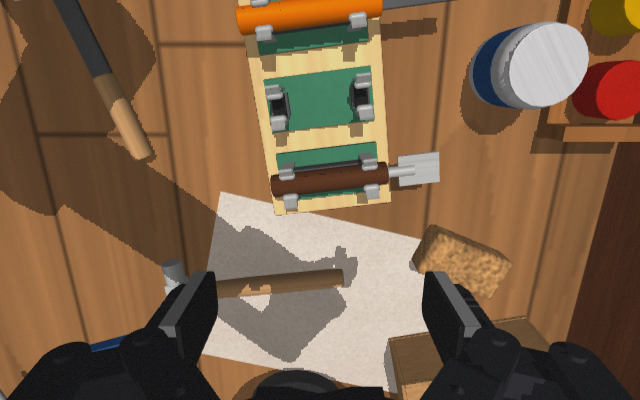

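View pics/crad1.png

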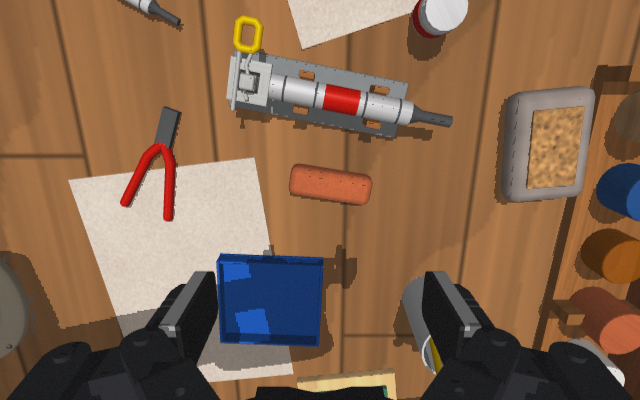

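The rack view shows the empty green plate between (264,80) and (375,121), with jaws at about x=276 and x=362. The cradle view shows the sleeve at (341,97), the loop at (248,34), and the tray at (270,300). Now the numbers.

```bash
python3 - <<'E'
from h import *
import pickle
G=pickle.load(open('g1.pkl','rb'))
def comps(g,lo,hi,roi,amin=80):
    hsv=cv2.cvtColor(g['frame'],cv2.COLOR_RGB2HSV);m=cv2.inRange(hsv,lo,hi)
    k=np.zeros_like(m);x0,y0,x1,y1=roi;k[y0:y1,x0:x1]=255;m&=k
    return [c for c in cv2.findContours(m,cv2.RETR_EXTERNAL,cv2.CHAIN_APPROX_NONE)[0] if cv2.contourArea(c)>amin]
def rect(g,c,z):
    P=np.array([on(g,p,z)[:2] for p in c[:,0,:]]);r=cv2.minAreaRect((P*1000).astype(np.float32));return P,r
g=G['rack']
for c in comps(g,(60,60,30),(90,255,220),(240,55,400,145)):
    P,r=rect(g,c,.02);print('plate',r,np.round(cv2.boxPoints(r),0).tolist())
g=G['crad']
for nm,lo,hi,roi,z in (('red',(0,200,90),(8,255,255),(310,70,375,130),.05),('red2',(172,200,90),(180,255,255),(310,70,375,130),.05),('yel',(22,130,90),(35,255,255),(225,10,270,60),.057),('blue',(105,120,30),(125,255,255),(205,240,335,360),.024)):
    for c in comps(g,lo,hi,roi,40):
        P,r=rect(g,c,z);print(nm,cv2.contourArea(c),r,'bbmid',(P.max(0)+P.min(0))/2)
# barrel midline: bright grey pixels; edges per column
f=g['frame'].astype(int)
mid=[]
hsv=cv2.cvtColor(g['frame'],cv2.COLOR_RGB2HSV)
for u in list(range(283,322,3))+list(range(326,358,3))+list(range(362,408,3)):
    col=g['frame'][60:140,u].astype(int)
    br=(col[:,0]>105)&((hsv[60:140,u,1]<45)|((hsv[60:140,u,1]>200)&((hsv[60:140,u,0]<8)|(hsv[60:140,u,0]>172))))
    w=np.where(br)[0]
    if len(w)>5: mid.append((u,60+w.min(),60+w.max()))
print(mid)
E
```

```text
plate ((586.7542114257812, -265.0262145996094), (118.579345703125, 59.031490325927734), 7.104498863220215) [[524.0, -243.0], [532.0, -302.0], [649.0, -287.0], [642.0, -228.0]]
red 407.0 ((553.5202026367188, 269.56878662109375), (13.999159812927246, 35.88889694213867), 78.95513916015625) bbmid [0.5533922  0.26985758]
red 266.0 ((556.0787963867188, 282.75921630859375), (8.989957809448242, 35.94425964355469), 79.18362426757812) bbmid [0.55584276 0.28299546]
yel 894.0 ((461.19366455078125, 336.28863525390625), (33.17064666748047, 27.44591522216797), 78.78129577636719) bbmid [0.46125575 0.33678314]
blue 8955.0 ((463.6905822753906, 11.240371704101562), (140.21902465820312, 138.85128784179688), 87.21859741210938) bbmid [0.46309129 0.01033523]
[(283, np.int64(60), np.int64(97)), (286, np.int64(61), np.int64(116)), (289, np.int64(60), np.int64(101)), (292, np.int64(60), np.int64(101)), (295, np.int64(60), np.int64(101)), (298, np.int64(61), np.int64(103)), (301, np.int64(61), np.int64(104)), (304, np.int64(62), np.int64(104)), (307, np.int64(63), np.int64(104)), (310, np.int64(63), np.int64(1
[... 385 characters left out ...]
 np.int64(113)), (350, np.int64(71), np.int64(113)), (353, np.int64(72), np.int64(129)), (356, np.int64(73), np.int64(110)), (362, np.int64(74), np.int64(112)), (365, np.int64(75), np.int64(116)), (368, np.int64(75), np.int64(116)), (371, np.int64(76), np.int64(118)), (374, np.int64(76), np.int64(118)), (377, np.int64(77), np.int64(134)), (380, np.int64(78), np.int64(134)), (383, np.int64(78), np.int64(120)), (386, np.int64(79), np.int64(120)), (389, np.int64(79), np.int64(136)), (392, np.int64(80), np.int64(121)), (395, np.int64(81), np.int64(120)), (398, np.int64(81), np.int64(123)), (401, np.int64(82), np.int64(123)), (404, np.int64(83), np.int64(124)), (407, np.int64(83), np.int64(124))]
```

```bash
cat >> h.py <<'E'
YH=np.radians(-11.1); cx=np.array([np.cos(YH),np.sin(YH)]); cy=np.array([-cx[1],cx[0]])
HAM=np.array([.5545,.2748]); LOOP=np.array([.4612,.3363]); SEAT=np.array([.5868,-.2650]); YS=np.radians(7.2); TRAY=np.array([.4637,.0065])
def P(xy,z): return [float(xy[0]),float(xy[1]),float(z)]
def say(*a):
    s=monitor.sense();print(*a,'t',round(s['clock'],2),'p',np.round(s['position'],4),'F',np.round(s['contact_force'],1),'gap',round(s['finger_gap'],3),'gf',round(s['gripper_force'],1))
E
python3 - <<'E'
from h import *
import pickle
g=pickle.load(open('g0.pkl','rb'))['scene'];print('pot',on(g,(263,238),0),'jar',on(g,(190,200),.05))
q=quat(YH+np.pi/2); L=LOOP+.003*cy
env.reach(P(L,.13),q); env.movel(P(L,.043),0.12); say('at')
env.close_gripper(40); say('grip')
e=eyes.grab_frame('wrist');pickle.dump(e,open('g2.pkl','wb'));save(e['frame'],'grip2.png')
env.movel(P(L+.075*cy,.043),0.08); say('pulled')
env.movel(P(L+.075*cy,.15),0.2)
e=eyes.grab_frame('wrist');save(np.hstack([e['frame'][:, 120:520],cv2.imread('pics/grip2.png')[:,120:520,::-1]]),'pull3.png')
E
```

```text
pot [0.69658604 0.01583182 0.        ] jar [ 0.79528404 -0.23495696  0.05      ]
at t 5.67 p [0.4624 0.3394 0.0439] F [ 0.6 -0.   0.1] gap 0.995 gf 0.0
grip t 6.25 p [0.4618 0.3393 0.0431] F [0.2 1.  1. ] gap 0.311 gf 39.0
pulled t 7.39 p [0.4762 0.4125 0.043 ] F [ 0.4 -1.4 -0.4] gap 0.307 gf 39.1
```

View pics/pull3.png

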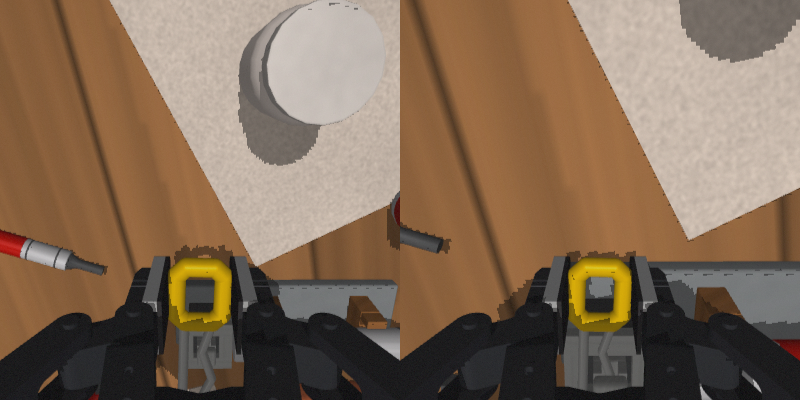

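The clip is held level in the fingers at (200,290), with both legs clear of the pin. Next: the tray.

```bash
python3 - <<'E'
from h import *
yt=np.radians(-2.8); T=TRAY+.031*np.array([-np.sin(yt),np.cos(yt)])
q=quat(yt+np.pi/2)
env.reach(P(T,.15),q); say('over')
print(env.movel(P(T,.010),0.12,guard=8)); say('down')
env.release(); env.hold(.2)
env.movel(P(T,.15),0.2); 
e=eyes.grab_frame('wrist');
# look at cradle on the way + grasp pose feasibility
V=HAM-.08*cx
for k in (0,np.pi): print(k,kinematics.ik(P(HAM,.031),quat(YH+k)))
for k in (0,np.pi): print(k,kinematics.ik(P(SEAT,.033),quat(YS+k)))
say('up')
s=eyes.grab_frame('scene');c=cv2.resize(s['frame'][140:240,260:420],(640,400),interpolation=cv2.INTER_CUBIC)
save(np.hstack([e['frame'][:,120:520],c[:,:400]]),'tray4.png')
E
```

```text
over t 9.53 p [0.4654 0.038  0.1499] F [-0.2 -0.2 -0.7] gap 0.305 gf 39.2
False
down t 10.84 p [0.4656 0.0375 0.0105] F [-0.7  0.7 -0.3] gap 0.307 gf 39.2
0 [ 2.71055762e-01  7.25353488e-01  1.40299008e+00 -4.44089210e-16
  1.01324908e+00  2.03558364e+00]
3.141592653589793 [ 2.71055762e-01  7.25353488e-01  1.40299008e+00 -4.44089210e-16
  1.01324908e+00 -1.10600902e+00]
0 [-6.05810759e-01  7.69741804e-01  1.31130579e+00 -4.44089210e-16
  1.06054506e+00  8.39321861e-01]
3.141592653589793 [-6.05810759e-01  7.69741804e-01  1.31130579e+00 -4.44089210e-16
  1.06054506e+00 -2.30227079e+00]
up t 12.55 p [0.4646 0.0376 0.1488] F [-0.3 -0.5 -0.5] gap 0.997 gf 0.0
```

View pics/tray4.png

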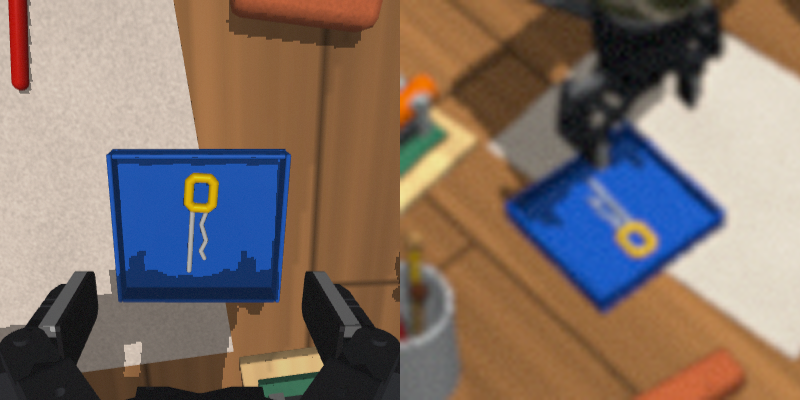

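The clip lies flat near the middle of the tray. Now I'll grasp the hammer, lift it, carry it over the station and check it there.

```bash
python3 - <<'E'
from h import *
env.reach(P(HAM,.16),quat(YH)); say('over')
print(env.movel(P(HAM,.031),0.12,guard=10)); say('down')
env.close_gripper(90); say('grip')
env.movel(P(HAM,.075),0.06); say('lift')
env.movel(P(HAM,.25),0.25); say('up')
env.reach(P(SEAT,.22),quat(YS)); env.movel(P(SEAT,.11),.15); env.hold(.2); say('pre')
e=eyes.grab_frame('wrist');s=eyes.grab_frame('side')
import pickle;pickle.dump((e,s),open('g5.pkl','wb'))
save(np.hstack([e['frame'][:,120:520],cv2.resize(s['frame'][115:215,240:340],(400,400),interpolation=cv2.INTER_CUBIC)]),'pre5.png')
E
```

```text
over t 14.47 p [0.5545 0.2745 0.1599] F [-0.5  0.1  1. ] gap 1.0 gf 0.0
False
down t 15.69 p [0.5549 0.2749 0.0318] F [ 0.1 -0.7 -0.7] gap 1.0 gf 0.0
grip t 16.28 p [0.5548 0.2749 0.0314] F [-1.1 -1.1  4.4] gap 0.275 gf 88.1
lift t 17.17 p [0.5543 0.2747 0.0746] F [-0.1  0.1 -2.7] gap 0.276 gf 88.3
up t 18.02 p [0.554  0.2746 0.2482] F [-0.5  0.7 -3.3] gap 0.279 gf 88.3
pre t 21.06 p [ 0.5871 -0.2652  0.1109] F [ 0.   0.8 -1.8] gap 0.28 gf 88.3
```

View pics/pre5.png

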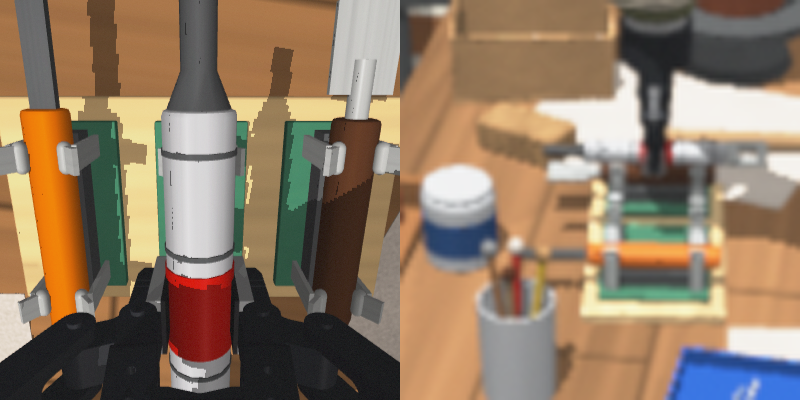

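The hammer is held level and lines up with the empty station's plate, centred and parallel between the two neighbours. I'll check where the sleeve sits along the barrel from its edges (rows 268–360), then push.

```bash
python3 - <<'E'
from h import *
import pickle
e,s=pickle.load(open('g5.pkl','rb'))
d=np.array([np.cos(YS),np.sin(YS)]);hsv=cv2.cvtColor(e['frame'],cv2.COLOR_RGB2HSV)
m=(((hsv[...,0]<8)|(hsv[...,0]>172))&(hsv[...,1]>190))[:,312:328]
r=np.where(m.sum(1)>8)[0];print(r.min(),r.max())
x=[(on(e,(320,v),.1109+.019+.0145)[:2]-SEAT)@d for v in (r.min(),r.max())];off=np.mean(x);print('sleeve ends',x,'off',off)
if abs(off)>.012: raise SystemExit
S=SEAT-off*d*(abs(off)>.002)
env.movel(P(S,.065),0.1); say('lips')
for z in (.058,.053,.049,.045,.041,.037,.034):
    hit=env.movel(P(S,z),0.03,guard=28); say('push',z,hit)
    if hit: break
E
```

```text
279 360
sleeve ends [np.float64(0.018840816222635445), np.float64(-0.01542713150425169)] off 0.0017068423591918777
lips t 21.76 p [ 0.5871 -0.2652  0.0654] F [-0.1  0.3 -2.9] gap 0.274 gf 88.3
push 0.058 False t 22.14 p [ 0.5868 -0.265   0.058 ] F [-0.3  0.1 -2.5] gap 0.278 gf 88.3
push 0.053 False t 22.46 p [ 0.5876 -0.2657  0.0542] F [ 0.3 -1.2  4.8] gap 0.279 gf 89.1
push 0.049 False t 22.74 p [ 0.588  -0.2657  0.0508] F [ 1.5 -0.8  8.3] gap 0.276 gf 89.7
push 0.045 False t 23.02 p [ 0.5881 -0.2657  0.0466] F [ 2.5 -1.5  7.3] gap 0.279 gf 89.6
push 0.041 False t 23.31 p [ 0.5876 -0.2653  0.0413] F [ 4.6 -1.6  0.1] gap 0.281 gf 88.8
push 0.037 False t 23.59 p [ 0.5863 -0.265   0.0355] F [ 5.2 -4.1 -8.8] gap 0.279 gf 88.5
push 0.034 False t 23.84 p [ 0.5864 -0.2652  0.0334] F [ 1.2 -5.  -6.2] gap 0.278 gf 88.6
```

```bash
python3 - <<'E'
from h import *
env.hold(.3); say('held'); env.release(); env.hold(.3); say('rel')
env.movel(P(SEAT,.16),0.15); env.reach(P(SEAT-.08*np.array([np.cos(YS),np.sin(YS)]),.25),quat(YS)); env.hold(.2); say('up')
e=eyes.grab_frame('wrist');s=eyes.grab_frame('side')
hsv=cv2.cvtColor(e['frame'],cv2.COLOR_RGB2HSV)
m=((((hsv[...,0]<6)|(hsv[...,0]>174))&(hsv[...,1]>200))*255).astype(np.uint8)
for c in cv2.findContours(m,cv2.RETR_EXTERNAL,cv2.CHAIN_APPROX_NONE)[0]:
    if cv2.contourArea(c)>200:
        Q=np.array([on(e,p,.055)[:2] for p in c[:,0]]);print(cv2.minAreaRect((1000*Q).astype(np.float32)))
save(np.hstack([e['frame'][:,120:520],cv2.resize(s['frame'][115:235,240:360],(400,400),interpolation=cv2.INTER_CUBIC)]),'post6.png')
E
```

```text
held t 24.14 p [ 0.5864 -0.2652  0.0335] F [ 1.  -5.2 -7.1] gap 0.276 gf 88.6
rel t 25.07 p [ 0.5868 -0.265   0.034 ] F [0.5 0.7 0.1] gap 0.995 gf 0.0
up t 26.81 p [ 0.5077 -0.2746  0.2483] F [0.3 0.8 0.6] gap 0.999 gf 0.0
((585.9212646484375, -264.9759521484375), (34.95256423950195, 25.3962345123291), 6.5811052322387695)
```

View pics/post6.png

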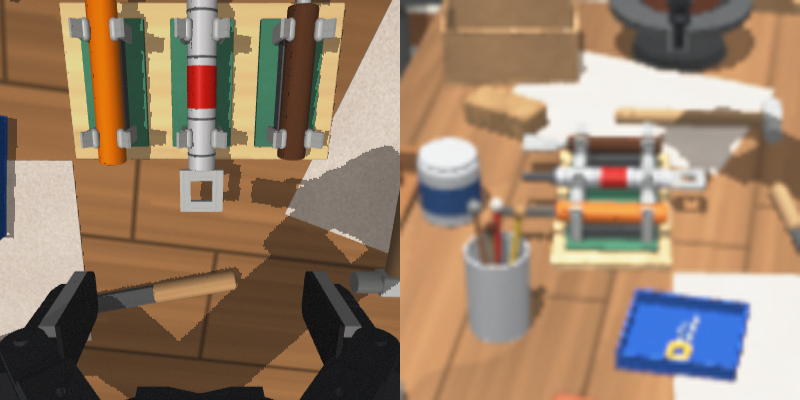

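The hammer sits level in both jaw pairs, its sleeve at (201,87) midway between them and within 1 mm of the seat in plan. The clip is in the tray and the hand is clear.

```bash
python3 -c "
from h import *
print(job.hand_in())"
```

```text
the job is handed in; nothing more can be done
None
```

I handed the job in at about 27 s of the 64 s allowed: the hitch clip lies flat in the blue tray, the hammer is snapped home in the empty middle station, and the hand is clear; the hand-in returned no verdict.

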